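# Sweep the clamp nuts into the bench pan

## Task

A tissue chamber has been taken apart and its four knurled steel clamp nuts lie loose on the bench. With your fingertips, sweep all four nuts along the bench into the steel bench pan through its open side, until each lies on the flat floor beyond the sloping lip; do not pick any of them up. Leave the two blue chamber halves and the glass beaker standing where they are.

Things in the scene. Friction and masses are not known exactly. Their poses are not given: they have to be found in the camera images.
- pan: Steel bench pan (small dustpan), fixed to the bench. Origin on the bench plane amid its floor; +x points from the open mouth to the back, where a black handle reaches to x = 215 mm (35 mm high); z up. Flat floor x = -65 to 85 mm, 2 mm above the bench. Inside y = -110 to 110 mm. Side walls (from x = -66 mm) and back wall 2 mm thick, 32 mm high; open to -x.
- pan_lip (a point): Middle of the front edge of the pan's sloping lip, on the bench (x = -84 mm in the pan's frame). The lip is 224 mm wide; it rises without a step from the bench here to the pan's floor, 2 mm up and 20 mm further in. Axes as the pan's.
- nut1: One of four identical stainless steel knurled nuts: round knurled body 24 mm in diameter, 10 mm high, with a collar of 14 mm diameter and 4 mm height on top (14 mm in all). About 25 g; slides freely. It starts lying flat on the black bench, collar up. Origin: centre of its underside; z is its axis, up as it lies.
- nut2: One of four identical stainless steel knurled nuts: round knurled body 24 mm in diameter, 10 mm high, with a collar of 14 mm diameter and 4 mm height on top (14 mm in all). About 25 g; slides freely. It starts lying flat on the black bench, collar up. Origin: centre of its underside; z is its axis, up as it lies.
- nut3: One of four identical stainless steel knurled nuts: round knurled body 24 mm in diameter, 10 mm high, with a collar of 14 mm diameter and 4 mm height on top (14 mm in all). About 25 g; slides freely. It starts lying flat on the black bench, collar up. Origin: centre of its underside; z is its axis, up as it lies.
- nut4: One of four identical stainless steel knurled nuts: round knurled body 24 mm in diameter, 10 mm high, with a collar of 14 mm diameter and 4 mm height on top (14 mm in all). About 25 g; slides freely. It starts lying flat on the black bench, collar up. Origin: centre of its underside; z is its axis, up as it lies.
- stud_half: Blue acrylic half of the chamber, standing on the bench, with four steel studs 6 mm thick that stick out 24 mm towards its -x. Over everything 46 mm (x, from -23 to 23 mm) by 48 mm (y), block 50 mm high, two white ports on top to 56 mm. 90 g, loose. Origin: centre of the footprint, on the underside. To be left alone.
- plain_half: The other blue acrylic half, without studs, standing on the bench: 22 mm (x) by 48 mm (y) by 50 mm high, two white ports on top to 56 mm. 65 g, loose. Origin: centre of the underside. To be left alone.
- beaker: Small glass beaker, 44 mm in diameter and 58 mm high, empty, 40 g, loose. Origin: centre of the underside. To be left alone.

How it is judged:
By the outcome, as a careful person would: the job done as asked, in the order asked, and still so for the second after the job is handed in, with the robot touching nothing.
It also fails if it takes over 66 s, if anything falls off the work surface, if the arm or the gripper's body presses on something with over 40 N, if the wrist force passes 120 N, or if a joint passes its speed limit or range.

## Robot

A 7-joint arm with a two-finger parallel gripper is mounted at the origin on the work surface. World frame = base frame: x ahead of the robot, y to its left, z up, the work surface at z = 0. Lengths are in m, angles in rad, forces in N, time in s.
With the tool pointing down it reaches from about 0.425 to 0.875 m from the base axis. Payload 4.7 kg.
Tool frame: the origin (TCP) lies at the very end of the fingers, on their centre line; the grasp point (between the pads) lies 19 mm behind it; z points along the fingers, y is the line along which they close (so a half turn about z gives the same grasp; the last joint's range is limited). The gripper opens to 87 mm and grips with 3 to 60 N. Pads are 19 mm wide; open, the fingers measure 117 mm over their backs; the gripper's body (75 mm by 190 mm) begins 51 mm behind the grasp point.
Start: joints at [1.255, 0.321, -0.07, 1.45, 0.023, 1.371, -0.057], TCP at [0.21, -0.615, 0.184] pointing down, gripper open.
Joint ranges: [-2.86, 2.86], [-0.3, 2.09], [-1.38, 1.24], [0.06, 2.45], [-1.56, 4.7], [0.09, 2.05], [-2.69, 2.69]. Speed limits (rad/s): [2.57, 2.57, 3.14, 3.14, 3.14, 3.14, 3.14].

## Interface

Orientations are given as a rotation vector (axis times angle).
In Python, from rig import r gives the robot as it stands.
- The arm moves only by the shell command python3 -m crank 'ROWS' [OPENING]. ROWS is text: rows parted by semicolons, each of 6 numbers parted by spaces: the shift along the tool's x, y, z in m, then the turn, a rotation vector about the tool's x, y, z in degrees. A call has 1 to 5 rows; each row is the pose to reach, as a shift and turn from the pose commanded when the call began, along the tool's axes at that moment; what a row does not reach only later rows make up. A row lasts 1/12 s, in which the tool goes at most 41.7 mm and 7.16 degrees, less where a joint would pass 70% of its speed; a pose out of reach is approached as far as the arm can. A call with a gripper value outside its range is refused whole. OPENING is the closure, from -1 (fully open) to 1 (shut), set as the call begins (- or left out, the last holds). The fingers move at their own pace and stop on an object; the grip force is fixed at half the most. Time passes only in rows, so rows that repeat a pose let the fingers close. It gives the time, the measured TCP pose, the force, the opening and the grip force at its end, in the units of the state.
- r.state(): the state, without advancing time (a new reading comes with each control period).
- r.snapshot(name): name is "side" or "top"; returns a dict with "pixels" (480x640x3 uint8, blue, green, red), "depth" (480x640 float32, m along the optical axis (not along the pixel's ray), 0 where there is no reading), "mtx" (3x3 intrinsics, pixels), "dist" ([k1, k2, p1, p2, k3] as OpenCV has them; the pictures are not rectified), "R" (3x3) and "t" (3): a world point X has camera coordinates R X + t. Camera axes: x right, y down, z forward; pixel columns grow to the right and rows downward; lengths in m; the calibration is good to about 2 mm. A picture is of the moment at which its call begins.
- r.job_done(): hands the job in; it is judged then, once.
The state is a dict: "clock": time; "joint_pos": joint angles; "qd": joint speeds; "tau": joint torques, N m; "tcp_pos": TCP position; "tool_rot": TCP orientation; "contact_force": force on the tool from outside, world axes, zero at the start; "moment": the same for the moment, N m; "finger_gap": finger opening in m; "grip_force": force on a finger pad.
Only numpy, scipy, OpenCV 4.12 (cv2) and the standard library are available. Lean on these libraries where they do the work, as an engineer would, in place of code of your own. Each camera call takes 0.05 s, during which the arm holds its last target. There are 200 camera calls.

## Working session

There is one attempt and no reset: what is moved stays moved. The work goes in short steps, Python scripts to look and compute and a shell command to move; the robot and the scene stay as the last step left them, time stands still between calls to the robot, and variables do not carry over. Pictures are saved under pics/ and viewed, at most 10 in all, crops included, and the job is handed in when it is done.

```bash
mkdir -p pics
cat > h.py <<'E'
import numpy as np, cv2
from rig import r
from scipy.spatial.transform import Rotation as Ro
def snap(name, fn=None):
    s=r.snapshot(name)
    if fn: cv2.imwrite('pics/'+fn,s["pixels"])
    return s
def ray(s,uv,z):
    uv=np.array(uv,float).reshape(-1,1,2)
    n=cv2.undistortPoints(uv,np.array(s["mtx"]),np.array(s["dist"])).reshape(-1,2)
    R=np.array(s["R"]);t=np.array(s["t"]).ravel();C=-R.T@t
    d=np.c_[n,np.ones(len(n))]@R
    return C+d*((z-C[2])/d[:,2])[:,None]
def cloud(s):
    d=s["depth"];h,w=d.shape
    u,v=np.meshgrid(np.arange(w),np.arange(h))
    n=cv2.undistortPoints(np.stack([u,v],-1).reshape(-1,1,2).astype(float),np.array(s["mtx"]),np.array(s["dist"])).reshape(-1,2)
    P=np.c_[n,np.ones(len(n))]*d.reshape(-1,1)
    X=(P-np.array(s["t"]).ravel())@np.array(s["R"]); X[d.ravel()==0]=np.nan
    return X.reshape(h,w,3)
E
python3 - <<'E'
from h import *
for n in("top","side"):
    s=snap(n,n+"1.png");R=np.array(s["R"]);print(n,-R.T@np.array(s["t"]).ravel(),R[2])
st=r.state();print(st["clock"],st["tcp_pos"],Ro.from_rotvec(st["tool_rot"]).as_matrix().round(3),st["finger_gap"])
E
```

```text
top [ 0.36806855 -0.05773721  0.9175974 ] [ 0.22809648  0.02181941 -0.97339401]
side [-0.15103177  0.67112663  0.67621034] [ 0.61090623 -0.59086599 -0.52694493]
0.1 [ 0.21028076 -0.61447308  0.18268996] [[ 0.946  0.324 -0.001]
 [ 0.324 -0.946  0.002]
 [-0.    -0.002 -1.   ]] 0.08716434607145607
```

View pics/top1.png

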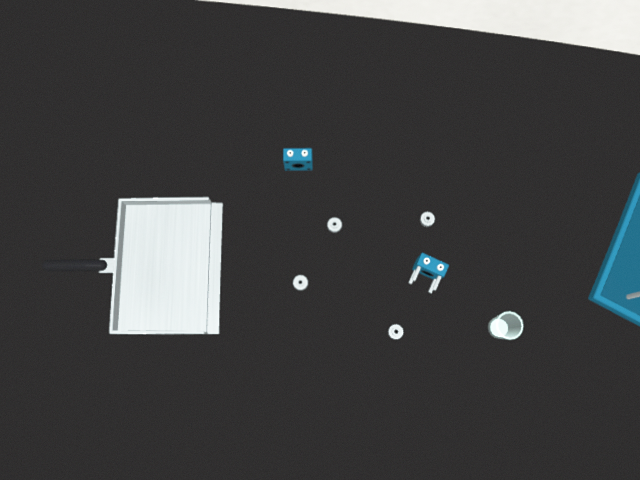

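View pics/side1.png

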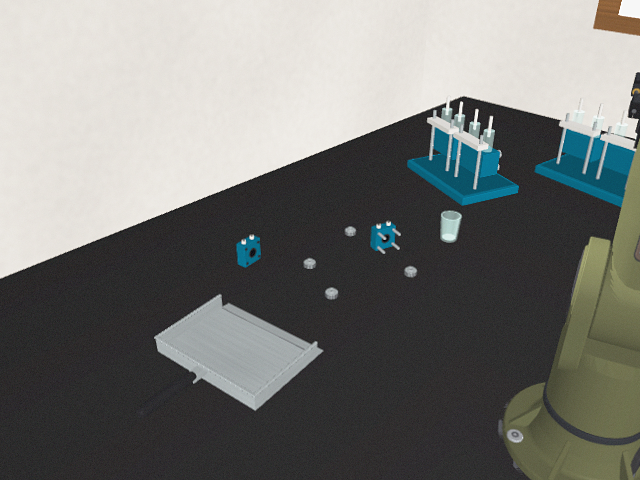

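The top view shows nuts at (335,224), (301,283), (428,218) and (396,332). The pan's lip edge runs from (222,203) to (219,333), the stud half is at (431,266), the plain half at (298,160) and the beaker at (506,326). The side view agrees.

Run:
```python
from h import *
s=snap("top");im=s["pixels"]
g=im.min(2);m=(g>120).astype(np.uint8)
n,l,st,c=cv2.connectedComponentsWithStats(m)
for i in range(1,n):
    if 60<st[i][4]<600: print("w",st[i],c[i].round(1),ray(s,c[i],.010)[0].round(4))
print("lip",ray(s,[[222.5,203],[219.5,333]],0).round(4))
print("back",ray(s,[[120,199],[110,333]],.032).round(4))
X=cloud(s)
hs=cv2.cvtColor(im,cv2.COLOR_BGR2HSV)
b=(hs[...,1]>120)&(hs[...,0]>90)&(hs[...,0]<120)&(X[...,2]>.015)
for nm,(u0,u1,v0,v1) in dict(stud=(400,460,240,300),plain=(270,330,135,180),beaker=(480,530,300,350)).items():
    P=X[v0:v1,u0:u1].reshape(-1,3);P=P[(P[:,2]>.012)&(P[:,2]<.1)]
    T=P[P[:,2]>.042]
    print(nm,P.min(0).round(3),P.max(0).round(3),len(T),[cv2.minAreaRect(Q[:,:2].astype(np.float32)*1000) for Q in (P,T)])
```

```text
w [420 211  15  15 158] [427.1 218.5] [ 0.631  -0.2071  0.01  ]
w [327 217  15  15 168] [334.2 224.2] [ 0.6012 -0.0507  0.01  ]
w [409 266  12  18  94] [414.3 274.7] [ 0.5316 -0.1936  0.01  ]
w [293 275  15  15 175] [300.1 282.1] [ 0.4961 -0.0064  0.01  ]
w [428 276  13  17  99] [434.4 284. ] [ 0.5201 -0.2284  0.01  ]
w [388 324  16  15 169] [395.4 331.3] [ 0.4349 -0.1712  0.01  ]
lip [[0.6176 0.146  0.    ]
 [0.397  0.1148 0.    ]]
back [[0.5948 0.3142 0.032 ]
 [0.3723 0.285  0.032 ]]
stud [ 0.506 -0.24   0.012] [ 0.562 -0.185  0.059] 542 [((534.1665649414062, -211.46278381347656), (48.61822509765625, 46.616859436035156), 72.47227478027344), ((534.150634765625, -211.54002380371094), (48.54345703125, 46.54601287841797), 72.5957260131836)]
plain [0.688 0.001 0.012] [0.717 0.048 0.059] 384 [((702.1873168945312, 25.348289489746094), (23.003488540649414, 47.832000732421875), 7.616179943084717), ((702.486328125, 24.922863006591797), (22.52369499206543, 46.909400939941406), 7.616179943084717)]
beaker [ 0.44  -0.364  0.012] [ 0.484 -0.32   0.062] 322 [((461.27801513671875, -341.56365966796875), (43.565711975097656, 42.996158599853516), 36.47659683227539), ((461.27801513671875, -341.56365966796875), (43.565711975097656, 42.996158599853516), 36.47659683227539)]
```

```bash
cat >> h.py <<'E'
L=np.array([.507,.130,0]);d=np.array([-.140,.990,0]);d/=np.linalg.norm(d);e=np.array([d[1],-d[0],0])
def where():
    st=r.state();p=np.array(st["tcp_pos"]);M=Ro.from_rotvec(st["tool_rot"]).as_matrix()
    print("t %.2f along %.4f lat %.4f z %.4f"%(st["clock"],(p-L)@d,(p-L)@e,p[2]),"yaw err",np.degrees(np.arctan2(M[:,0]@e,M[:,0]@d)).round(2),"tilt",M[:,2].round(3),"F",np.round(st["contact_force"],1),"gap",st["finger_gap"],"q",np.round(st["joint_pos"],2))
E
python3 -m crank '0 0 0 0 0 -7; 0 0 0 0 0 -14; 0 0 0 0 0 -21; 0 0 0 0 0 -28; 0 0 0 0 0 -35' 0.65
python3 -m crank '0 0 0 0 0 -7; 0 0 0 0 0 -14; 0 0 0 0 0 -21; 0 0 0 0 0 -28; 0 0 0 0 0 -35'
python3 -m crank '0 0 0 0 0 -5; 0 0 0 0 0 -9; 0 0 0 0 0 -9; 0 0 0 0 0 -9'
python3 -c "from h import *;where()"
```

```text
clock: 0.57
tcp_pos: [0.2104, -0.6147, 0.1832]
tool_rot: [-2.795, -1.432, -0.0]
contact_force: [0.2, -0.0, 0.3]
finger_gap: 0.0616
grip_force: 0.0
clock: 0.98
tcp_pos: [0.2103, -0.6148, 0.1832]
tool_rot: [-2.236, -2.206, -0.0]
contact_force: [-0.3, 0.0, -0.8]
finger_gap: 0.0284
grip_force: 0.0
clock: 1.32
tcp_pos: [0.2104, -0.6148, 0.1833]
tool_rot: [-2.065, -2.367, -0.0]
contact_force: [0.3, 0.4, -0.4]
finger_gap: 0.0159
grip_force: 0.0
t 1.32 along -0.6960 lat -0.3980 z 0.1833 yaw err 0.27 tilt [-0.     0.001 -1.   ] F [ 0.3  0.4 -0.4] gap 0.01594643665593334 q [ 1.4   0.33 -0.25  1.44  0.08  1.38  1.28]
```

```bash
R='0.026 0.0184 0.006 0 0 0; 0.052 0.0368 0.012 0 0 0; 0.078 0.0552 0.018 0 0 0; 0.104 0.0736 0.024 0 0 0; 0.13 0.092 0.03 0 0 0'
python3 -m crank '0.026 0.0184 0.006 0 0 0; 0.052 0.0368 0.012 0 0 0; 0.078 0.0552 0.018 0 0 0; 0.104 0.0736 0.024 0 0 0; 0.13 0.092 0.03 0 0 0' >/dev/null
python3 -m crank '0.026 0.0184 0.006 0 0 0; 0.052 0.0368 0.012 0 0 0; 0.078 0.0552 0.018 0 0 0; 0.104 0.0736 0.024 0 0 0; 0.13 0.092 0.03 0 0 0' >/dev/null
python3 -m crank '0.026 0.0184 0.006 0 0 0; 0.052 0.0368 0.012 0 0 0; 0.078 0.0552 0.018 0 0 0; 0.104 0.0736 0.024 0 0 0; 0.13 0.092 0.03 0 0 0' >/dev/null
python3 -m crank '0.026 0.0184 0.006 0 0 0; 0.052 0.0368 0.012 0 0 0; 0.078 0.0552 0.018 0 0 0; 0.104 0.0736 0.024 0 0 0; 0.128 0.092 0.03 0 0 0'
python3 -c "from h import *;where()"
```

```text
clock: 2.98
tcp_pos: [0.5044, -0.0497, 0.0636]
tool_rot: [2.065, 2.367, -0.0]
contact_force: [0.8, -0.5, 1.2]
finger_gap: 0.0156
grip_force: 0.0
t 2.98 along -0.1775 lat -0.0278 z 0.0636 yaw err 0.26 tilt [ 0.001 -0.    -1.   ] F [ 0.8 -0.5  1.2] gap 0.0156352147259803 q [ 0.75  0.18 -0.76  1.93  0.14  1.09  0.07]
```

```bash
python3 -m crank '0 -0.002 0.02 0 0 0; 0 -0.002 0.04 0 0 0; 0 -0.002 0.052 0 0 0; 0 -0.002 0.056 0 0 0; 0 -0.002 0.056 0 0 0'
python3 -m crank '0.008 0 0 0 0 0; 0.016 0 0 0 0 0; 0.024 0 0 0 0 0; 0.034 0.001 0 0 0 0; 0.048 0.003 0 0 0 0'
python3 -m crank '0.018 0.002 0 0 0 0; 0.036 0.004 0 0 0 0; 0.054 0.006 0 0 0 0; 0.072 0.008 0 0 0 0; 0.09 0.01 0 0 0 0' 
python3 -m crank '0.018 0.002 0 0 0 0; 0.036 0.004 0 0 0 0; 0.054 0.006 0 0 0 0; 0.072 0.008 0 0 0 0; 0.086 0.01 0 0 0 0'
python3 -m crank '0.01 0.001 0 0 0 0; 0.017 0.002 0 0 0 0; 0.022 0.002 0 0 0 0; 0.025 0.002 0 0 0 0; 0.025 0.002 0 0 0 0'
python3 - <<'E'
from h import *
where();s=snap("top","top2.png")
E
```

```text
clock: 3.4
tcp_pos: [0.5009, -0.0518, 0.0067]
tool_rot: [-2.064, -2.366, 0.002]
contact_force: [0.2, -0.6, 0.2]
finger_gap: 0.015
grip_force: 0.0
clock: 3.82
tcp_pos: [0.4984, -0.0033, 0.0082]
tool_rot: [2.063, 2.367, -0.0]
contact_force: [0.6, 0.6, 0.4]
finger_gap: 0.0154
grip_force: 0.0
clock: 4.23
tcp_pos: [0.4958, 0.0887, 0.0082]
tool_rot: [2.062, 2.369, 0.001]
contact_force: [1.0, 0.3, -0.2]
finger_gap: 0.015
grip_force: 0.0
clock: 4.65
tcp_pos: [0.4935, 0.1762, 0.0083]
tool_rot: [2.061, 2.371, 0.002]
contact_force: [-0.2, 0.5, -0.3]
finger_gap: 0.0153
grip_force: 0.0
clock: 5.07
tcp_pos: [0.4923, 0.1987, 0.0076]
tool_rot: [2.063, 2.369, -0.0]
contact_force: [-0.9, -0.2, -0.7]
finger_gap: 0.0154
grip_force: 0.0
t 5.07 along 0.0701 lat -0.0050 z 0.0076 yaw err 0.14 tilt [-0. -0. -1.] F [-0.9 -0.2 -0.7] gap 0.015433865954207036 q [ 0.31  0.35 -0.84  1.92  0.3   1.01 -0.53]
```

View pics/top2.png

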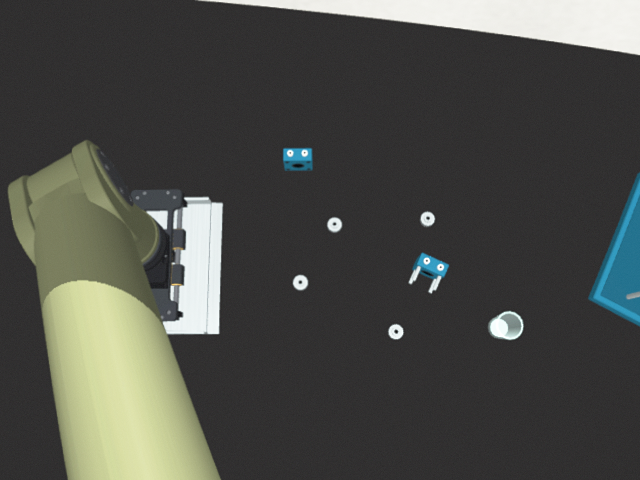

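The top view shows the gripper in the pan at about (175,255), with the nut still at (301,283), so it was not pushed. I'll check the fingertips from the side.

Run:
```python
from h import *
s=snap("side");p=np.array(r.state()["tcp_pos"])
for q in (p,[.496,-.006,0.01]):
    print(cv2.projectPoints(np.array(q).reshape(1,3),cv2.Rodrigues(np.array(s["R"]))[0],np.array(s["t"],float),np.array(s["mtx"]),np.array(s["dist"]))[0])
cv2.imwrite("pics/side2.png",cv2.resize(s["pixels"][210:430,120:420],None,fx=2.6,fy=2.6,interpolation=cv2.INTER_CUBIC))
```

```text
[[[250.67462829 342.95237048]]]
[[[332.15818558 291.31513839]]]
```

View pics/side2.png

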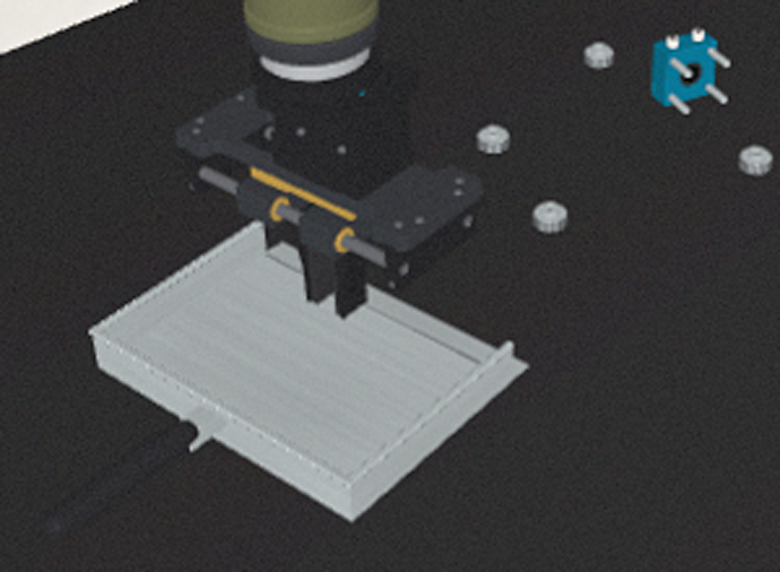

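The side crop shows the fingertips at about (317,303) and (347,318). The reported TCP projects to (340,346), so the tips sit higher than reported. I'll use depth to find out by how much.

Run:
```python
from h import *
s=snap("side");X=cloud(s);im=s["pixels"]
print(r.state()["tcp_pos"])
for u,v in [(240,322),(242,325),(251,327),(253,331),(252,320),(240,315)]: print(u,v,X[v,u].round(4),im[v,u])
Q=X[290:345,230:265].reshape(-1,3);c=im[290:345,230:265].max(2).ravel()
k=(c<70)&np.isfinite(Q[:,0]);Q=Q[k];print(len(Q),np.percentile(Q[:,2],[0,2,5,50]).round(4),Q[Q[:,2]<np.percentile(Q[:,2],8)].mean(0).round(4))
```

```text
[0.49251945 0.19750998 0.00749818]
240 322 [0.5008 0.2095 0.0547] [51 53 50]
242 325 [0.4977 0.2083 0.0495] [46 44 46]
251 327 [0.4743 0.2075 0.058 ] [45 43 44]
253 331 [0.4732 0.2051 0.0489] [93 93 90]
252 320 [0.4724 0.2058 0.0725] [40 35 40]
240 315 [0.4975 0.2105 0.0717] [54 48 53]
900 [-0.0031 -0.001   0.0003  0.0854] [0.5693 0.1385 0.0057]
```

Run:
```python
from h import *
s=snap("side");X=cloud(s);im=s["pixels"]
for u in (240,254):
  for v in range(316,352,3): print(u,v,X[v,u].round(4),im[v,u])
st=r.state();print(st["tau"],st["contact_force"],st["joint_pos"])
```

```text
240 316 [0.4995 0.2093 0.0678] [53 51 52]
240 319 [0.5002 0.2093 0.0612] [53 49 51]
240 322 [0.5024 0.2084 0.0532] [46 43 45]
240 325 [0.5006 0.2102 0.0489] [114 112 106]
240 328 [0.5424 0.1813 0.0023] [171 173 165]
240 331 [0.5362 0.1864 0.002 ] [172 170 164]
240 334 [0.53   0.1914 0.0017] [172 173 166]
240 337 [0.5246 0.1958 0.0007] [172 171 164]
240 340 [0.5164 0.2021 0.0025] [169 169 162]
240 343 [ 0.5127  0.2054 -0.    ] [174 171 166]
240 346 [0.5048 0.2115 0.0017] [170 169 164]
240 349 [0.4976 0.2172 0.0029] [170 169 162]
254 316 [0.4699 0.203  0.0805] [32 31 35]
254 319 [0.4728 0.2013 0.0719] [36 33 36]
254 322 [0.4715 0.2028 0.0672] [42 39 38]
254 325 [0.4744 0.2011 0.0584] [42 41 39]
254 328 [0.4734 0.2024 0.0535] [44 40 42]
254 331 [0.4732 0.203  0.0477] [153 155 146]
254 334 [0.5127 0.1739 0.0015] [170 169 163]
254 337 [0.5062 0.1793 0.0017] [175 176 172]
254 340 [ 0.5028  0.1824 -0.0012] [169 168 162]
254 343 [ 0.496   0.188  -0.0006] [174 171 164]
254 346 [0.4868 0.1954 0.0028] [168 166 162]
254 349 [0.4803 0.2008 0.0034] [174 172 167]
[-1.81958629e-01 -3.49549234e+01 -7.48758405e+00 -2.58652514e+01
 -7.19390181e-02 -8.02722730e-03  7.22836940e-04] [0.66164954 0.54007286 0.31682621] [ 0.30733304  0.34491935 -0.84249976  1.91580658  0.30267706  1.01261898
 -0.53238121]
```

Run:
```python
from h import *
s=snap("side");X=cloud(s);im=s["pixels"]
c=im.max(2)
for u in (200,225,262,266,270,274,280,290):
  col=[(v,X[v,u].round(3).tolist(),int(c[v,u])) for v in range(275,330,4)]
  z=[q for q in col if q[1][2]>.03]
  print(u,z[-3:])
```

```text
200 [(275, [0.558, 0.238, 0.136], 104), (279, [0.558, 0.239, 0.128], 89), (307, [0.61, 0.215, 0.031], 169)]
225 [(287, [0.501, 0.231, 0.136], 102), (291, [0.497, 0.235, 0.133], 174), (295, [0.498, 0.235, 0.124], 56)]
262 [(299, [0.45, 0.2, 0.123], 61), (303, [0.469, 0.185, 0.097], 50), (307, [0.423, 0.222, 0.133], 113)]
266 [(299, [0.41, 0.224, 0.156], 64), (307, [0.42, 0.217, 0.132], 106), (311, [0.416, 0.221, 0.129], 93)]
270 [(311, [0.401, 0.225, 0.139], 36), (315, [0.404, 0.223, 0.129], 43), (319, [0.404, 0.223, 0.122], 109)]
274 [(311, [0.394, 0.223, 0.142], 48), (315, [0.401, 0.218, 0.128], 73), (319, [0.401, 0.219, 0.121], 43)]
280 [(307, [0.395, 0.211, 0.142], 40), (311, [0.403, 0.204, 0.127], 39), (315, [0.404, 0.204, 0.119], 42)]
290 [(299, [0.397, 0.188, 0.144], 40), (303, [0.405, 0.182, 0.129], 44), (307, [0.406, 0.181, 0.121], 39)]
```

The fingertips really are at z≈0.047, and the body bottom is at 0.119. The tool therefore sits about 40 mm higher than the reported z, while x and y agree. I'll go back behind nut C and descend with that correction.

```bash
python3 -m crank '0 0 -0.02 0 0 0; -0.02 -0.003 -0.02 0 0 0; -0.05 -0.005 -0.02 0 0 0; -0.085 -0.009 -0.02 0 0 0; -0.12 -0.012 -0.02 0 0 0' >/dev/null
python3 -m crank '-0.035 -0.004 0 0 0 0; -0.07 -0.008 0 0 0 0; -0.1 -0.011 0 0 0 0; -0.12 -0.013 0 0 0 0; -0.13 -0.014 0 0 0 0' >/dev/null
python3 -m crank '0 0 0.02 0 0 0; 0 0 0.035 0 0 0; 0 0 0.048 0 0 0; 0 0 0.048 0 0 0; 0 0 0.048 0 0 0'
python3 - <<'E'
from h import *
where()
s=snap("side");X=cloud(s);im=s["pixels"];p=np.array(r.state()["tcp_pos"])
D=np.abs((X-p)@e);m=(D<.03)&(np.abs((X-p)@d)<.02)&(X[...,2]<.06)&(im.max(2)<75)&(X[...,2]>.006)
Q=X[m];print(len(Q),np.percentile(Q[:,2],[0,1,5,10,50]).round(4))
v,u=np.where(m);print(u.min(),u.max(),v.min(),v.max())
cv2.imwrite("pics/side3.png",cv2.resize(im[200:350,250:450],None,fx=3.5,fy=3.5,interpolation=cv2.INTER_CUBIC))
E
```

```text
clock: 6.57
tcp_pos: [0.5004, -0.0517, -0.0209]
tool_rot: [-2.06, -2.369, 0.0]
contact_force: [0.4, 0.5, 0.6]
finger_gap: 0.0152
grip_force: 0.0
t 6.57 along -0.1790 lat -0.0320 z -0.0209 yaw err 0.08 tilt [-0.002  0.001 -1.   ] F [0.4 0.5 0.6] gap 0.0151900461808474 q [ 0.71  0.3  -0.73  2.    0.25  0.93 -0.01]
350 [0.0173 0.0178 0.0196 0.0213 0.0385]
336 359 258 283
```

View pics/side3.png

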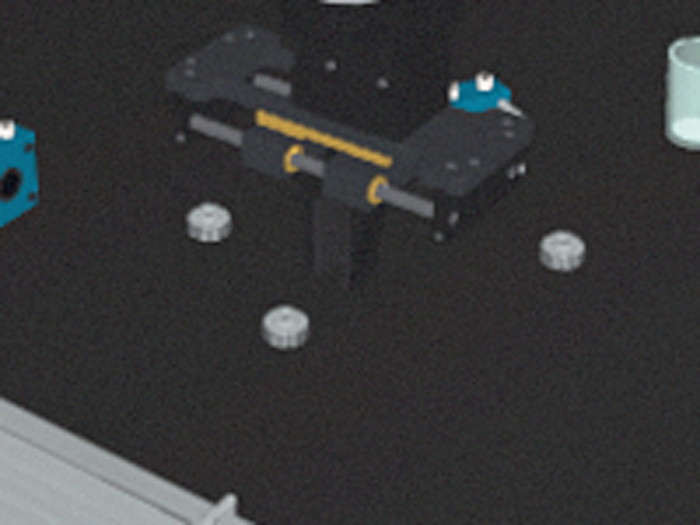

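The crop shows the tips about 17 mm above the bench, just behind nut C at (285,327), which confirms an offset of about 38 mm. I'll go down 11 mm more and push.

```bash
python3 -m crank '0 0 0.006 0 0 0; 0 0.001 0.011 0 0 0; 0 0.001 0.011 0 0 0' | grep -E 'tcp_pos|contact'
python3 -m crank '0.008 0 0 0 0 0; 0.016 0 0 0 0 0; 0.024 0 0 0 0 0; 0.034 0.001 0 0 0 0; 0.048 0.003 0 0 0 0' | grep -E 'tcp_pos|contact'
python3 -m crank '0.018 0.002 0 0 0 0; 0.036 0.004 0 0 0 0; 0.054 0.006 0 0 0 0; 0.072 0.008 0 0 0 0; 0.09 0.01 0 0 0 0' | grep -E 'tcp_pos|contact' 
python3 -m crank '0.018 0.002 0 0 0 0; 0.036 0.004 0 0 0 0; 0.054 0.006 0 0 0 0; 0.072 0.008 0 0 0 0; 0.086 0.01 0 0 0 0' | grep -E 'tcp_pos|contact'
python3 -m crank '0.01 0.001 0 0 0 0; 0.017 0.002 0 0 0 0; 0.022 0.002 0 0 0 0; 0.025 0.002 0 0 0 0; 0.025 0.002 0 0 0 0' | grep -E 'tcp_pos|contact'
cat >> h.py <<'E'
def nuts(fn=None):
    s=snap("top",fn);X=cloud(s);m=((s["pixels"].min(2)>120)).astype(np.uint8)
    n,l,st,c=cv2.connectedComponentsWithStats(m)
    for i in range(1,n):
        if 120<st[i][4]<220:
            w=ray(s,c[i],.01)[0];print("nut?",c[i].round(1),"along %.3f lat %.3f"%((w-L)@d,(w-L)@e))
E
python3 -c "
from h import *
where();nuts()"
```

```text
tcp_pos: [0.5018, -0.0525, -0.0319]
contact_force: [-0.2, -0.2, -0.6]
tcp_pos: [0.4983, -0.0042, -0.0312]
contact_force: [-0.2, 0.2, -0.1]
tcp_pos: [0.4956, 0.0878, -0.0312]
contact_force: [0.5, -0.7, -0.7]
tcp_pos: [0.4933, 0.1752, -0.0311]
contact_force: [-0.4, -0.4, -0.5]
tcp_pos: [0.4924, 0.1977, -0.0314]
contact_force: [0.2, 0.9, 0.7]
t 8.53 along 0.0691 lat -0.0050 z -0.0314 yaw err 0.14 tilt [-0. -0. -1.] F [0.2 0.9 0.7] gap 0.015221387217980215 q [ 0.26  0.4  -0.79  1.94  0.35  0.94 -0.57]
nut? [427.1 218.5] along -0.351 lat 0.076
nut? [334.2 224.2] along -0.192 lat 0.068
nut? [395.4 331.3] along -0.288 lat -0.114
```

```bash
python3 -m crank '-0.015 0 0 0 0 0; -0.02 0 -0.025 0 0 0; -0.025 0 -0.06 0 0 0; -0.035 0.004 -0.07 0 0 0; -0.056 0.013 -0.07 0 0 0' >/dev/null
python3 -m crank '-0.03 0.007 0 0 0 0; -0.065 0.015 0 0 0 0; -0.1 0.023 0 0 0 0; -0.135 0.032 0 0 0 0; -0.165 0.04 0 0 0 0' >/dev/null
python3 -m crank '-0.035 0.008 0 0 0 0; -0.065 0.015 0 0 0 0; -0.085 0.02 0 0 0 0; -0.085 0.02 0 0 0 0; -0.085 0.02 0 0 0 0' >/dev/null
python3 -c "
from h import *
where();nuts('top3.png')"
```

```text
t 9.83 along -0.2399 lat 0.0665 z 0.0381 yaw err 0.42 tilt [-0.001  0.    -1.   ] F [0.1 0.7 0.2] gap 0.015618156041150058 q [ 0.66  0.44 -0.68  1.69  0.3   1.12  0.03]
nut? [334.2 224.2] along -0.192 lat 0.068
```

View pics/top3.png

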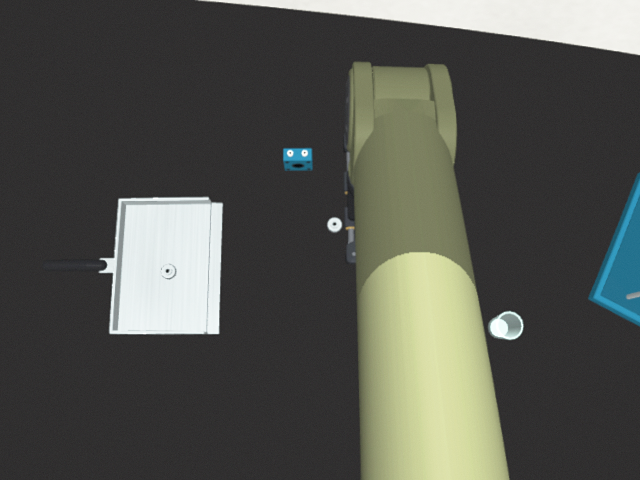

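Nut C is in the pan at (168,271), and nut B at (334,224) lies straight ahead of the gripper.

```bash
python3 -m crank '0 0.001 0.03 0 0 0; 0 0.001 0.055 0 0 0; 0 0.001 0.067 0 0 0; 0 0.001 0.0695 0 0 0; 0 0.001 0.0695 0 0 0' | grep -E 'tcp_pos|contact'
python3 -m crank '0.008 0 0 0 0 0; 0.016 0 0 0 0 0; 0.024 0 0 0 0 0; 0.034 0 0 0 0 0; 0.048 0.001 0 0 0 0' | grep -E 'tcp_pos|contact'
python3 -m crank '0.018 0 0 0 0 0; 0.036 0.001 0 0 0 0; 0.054 0.001 0 0 0 0; 0.072 0.002 0 0 0 0; 0.09 0.002 0 0 0 0' | grep -E 'tcp_pos|contact' 
python3 -m crank '0.018 0 0 0 0 0; 0.036 0.001 0 0 0 0; 0.054 0.001 0 0 0 0; 0.072 0.002 0 0 0 0; 0.09 0.002 0 0 0 0' | grep -E 'tcp_pos|contact' 
python3 -m crank '0.016 0 0 0 0 0; 0.03 0.001 0 0 0 0; 0.042 0.001 0 0 0 0; 0.052 0.001 0 0 0 0; 0.06 0.001 0 0 0 0' | grep -E 'tcp_pos|contact'
python3 -m crank '0.008 0 0 0 0 0; 0.014 0 0 0 0 0; 0.019 0 0 0 0 0; 0.022 0 0 0 0 0; 0.022 0 0 0 0 0' | grep -E 'tcp_pos|contact'
python3 -c "
from h import *
where();nuts()"
```

```text
tcp_pos: [0.6071, -0.0942, -0.0313]
contact_force: [0.3, -0.4, 0.5]
tcp_pos: [0.6025, -0.0476, -0.0301]
contact_force: [1.4, -0.5, 0.8]
tcp_pos: [0.5918, 0.0439, -0.0304]
contact_force: [0.0, -0.7, 0.3]
tcp_pos: [0.5812, 0.1332, -0.0304]
contact_force: [0.7, -1.0, 0.5]
tcp_pos: [0.5739, 0.192, -0.0308]
contact_force: [1.0, 0.2, 0.0]
tcp_pos: [0.5711, 0.2131, -0.0309]
contact_force: [-0.2, 0.6, -1.0]
t 12.38 along 0.0733 lat 0.0751 z -0.0309 yaw err 0.12 tilt [-0.  0. -1.] F [-0.2  0.6 -1. ] gap 0.015379408164642332 q [ 0.17  0.53 -0.71  1.75  0.4   1.01 -0.55]
nut? [427.1 218.5] along -0.351 lat 0.076
nut? [395.4 331.3] along -0.288 lat -0.114
```

```bash
python3 -m crank '-0.015 0 0 0 0 0; -0.02 0 -0.025 0 0 0; -0.025 0 -0.06 0 0 0; -0.035 0 -0.07 0 0 0; -0.055 0 -0.07 0 0 0' >/dev/null
python3 -m crank '-0.03 0 0 0 0 0; -0.065 0 0 0 0 0; -0.1 0 0 0 0 0; -0.135 0 0 0 0 0; -0.165 0 0 0 0 0' >/dev/null
python3 -m crank '-0.03 0 0 0 0 0; -0.065 0 0 0 0 0; -0.1 0 0 0 0 0; -0.135 0 0 0 0 0; -0.165 0 0 0 0 0' >/dev/null
python3 -m crank '-0.035 0 0 0 0 0; -0.065 0 0 0 0 0; -0.084 0 0 0 0 0; -0.084 0 0 0 0 0; -0.084 0 0 0 0 0' >/dev/null
python3 -c "
from h import *
where();nuts()"
```

```text
t 14.10 along -0.3985 lat 0.0727 z 0.0385 yaw err 0.38 tilt [-0.001  0.    -1.   ] F [ 0.1  1.6 -0.3] gap 0.015158393611985059 q [ 0.77  0.56 -0.6   1.5   0.33  1.18  0.26]
nut? [427.1 218.5] along -0.351 lat 0.076
nut? [395.4 331.3] along -0.288 lat -0.114
```

```bash
python3 -m crank '0 0.003 0.03 0 0 0; 0 0.003 0.055 0 0 0; 0 0.003 0.067 0 0 0; 0 0.003 0.07 0 0 0; 0 0.003 0.07 0 0 0' | grep -E 'tcp_pos|contact'
python3 -m crank '0.008 0 0 0 0 0; 0.016 0 0 0 0 0; 0.024 0 0 0 0 0; 0.034 0 0 0 0 0; 0.048 -0.001 0 0 0 0' | grep -E 'tcp_pos|contact'
python3 -m crank '0.018 -0.002 0 0 0 0; 0.036 -0.004 0 0 0 0; 0.054 -0.006 0 0 0 0; 0.072 -0.008 0 0 0 0; 0.09 -0.01 0 0 0 0' | grep -E 'tcp_pos|contact' 
python3 -m crank '0.018 -0.002 0 0 0 0; 0.036 -0.004 0 0 0 0; 0.054 -0.006 0 0 0 0; 0.072 -0.008 0 0 0 0; 0.09 -0.01 0 0 0 0' | grep -E 'tcp_pos|contact' 
python3 -m crank '0.018 -0.002 0 0 0 0; 0.036 -0.004 0 0 0 0; 0.054 -0.006 0 0 0 0; 0.072 -0.008 0 0 0 0; 0.09 -0.01 0 0 0 0' | grep -E 'tcp_pos|contact' 
python3 -m crank '0.018 -0.002 0 0 0 0; 0.036 -0.004 0 0 0 0; 0.054 -0.006 0 0 0 0; 0.072 -0.008 0 0 0 0; 0.09 -0.01 0 0 0 0' | grep -E 'tcp_pos|contact' 
python3 -m crank '0.016 0 0 0 0 0; 0.028 0 0 0 0 0; 0.037 0 0 0 0 0; 0.043 0 0 0 0 0; 0.047 0 0 0 0 0' | grep -E 'tcp_pos|contact'
python3 -c "
from h import *
where();nuts()"
```

```text
tcp_pos: [0.638, -0.2502, -0.0316]
contact_force: [0.1, 0.5, 0.2]
tcp_pos: [0.6316, -0.2042, -0.0299]
contact_force: [0.6, -0.5, 0.2]
tcp_pos: [0.6084, -0.1146, -0.0303]
contact_force: [0.4, -0.1, 1.3]
tcp_pos: [0.586, -0.027, -0.0303]
contact_force: [0.2, -1.3, 0.7]
tcp_pos: [0.5635, 0.0607, -0.0304]
contact_force: [-0.8, -0.9, 0.1]
tcp_pos: [0.5412, 0.1481, -0.0304]
contact_force: [-0.2, 0.7, -0.1]
tcp_pos: [0.5353, 0.1939, -0.0308]
contact_force: [-0.5, -1.6, 0.8]
t 17.07 along 0.0593 lat 0.0370 z -0.0308 yaw err 0.12 tilt [ 0. -0. -1.] F [-0.5 -1.6  0.8] gap 0.015329920457766792 q [ 0.21  0.46 -0.73  1.85  0.36  0.97 -0.53]
nut? [395.4 331.3] along -0.288 lat -0.114
```

```bash
python3 -m crank '-0.015 0 0 0 0 0; -0.02 0 -0.025 0 0 0; -0.025 0 -0.06 0 0 0; -0.03 0 -0.07 0 0 0; -0.04 0 -0.07 0 0 0' >/dev/null
python3 -m crank '-0.023 -0.01 0 0 0 0; -0.046 -0.02 0 0 0 0; -0.069 -0.03 0 0 0 0; -0.092 -0.04 0 0 0 0; -0.117 -0.05 0 0 0 0' >/dev/null
python3 -m crank '-0.023 -0.01 0 0 0 0; -0.046 -0.02 0 0 0 0; -0.069 -0.03 0 0 0 0; -0.092 -0.04 0 0 0 0; -0.117 -0.05 0 0 0 0' >/dev/null
python3 -m crank '-0.03 -0.013 0 0 0 0; -0.06 -0.026 0 0 0 0; -0.09 -0.039 0 0 0 0; -0.117 -0.05 0 0 0 0; -0.117 -0.05 0 0 0 0' >/dev/null
python3 -c "
from h import *
where();nuts('top4.png')"
```

```text
t 18.78 along -0.3389 lat -0.1189 z 0.0378 yaw err 0.75 tilt [-0.003 -0.002 -1.   ] F [-0.5 -0.6  0.1] gap 0.015020555591412518 q [ 0.93  0.15 -0.55  1.99  0.09  1.03  0.47]
nut? [395.4 331.3] along -0.288 lat -0.114
```

View pics/top4.png

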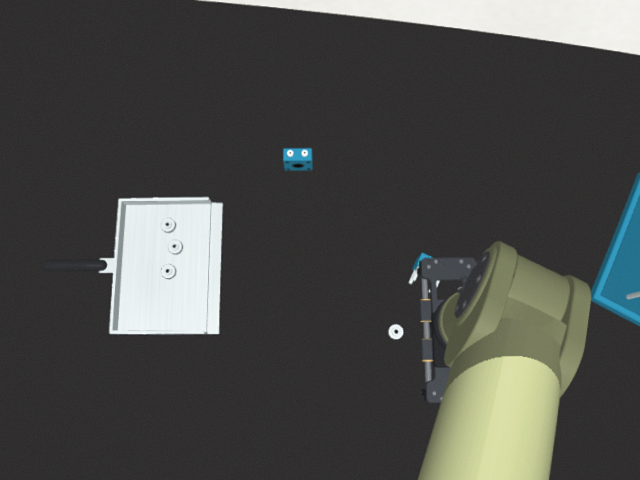

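Three nuts are in the pan, at (168,225), (175,246) and (168,271). The last one, at (396,332), is ahead of the gripper.

```bash
python3 -m crank '0 0.005 0.03 0 0 0; 0 0.005 0.055 0 0 0; 0 0.005 0.067 0 0 0; 0 0.005 0.0695 0 0 0; 0 0.005 0.0695 0 0 0' | grep -E 'tcp_pos|contact'
python3 -m crank '0.008 0 0 0 0 0; 0.016 0 0 0 0 0; 0.026 0 0 0 0 0; 0.038 0 0 0 0 0; 0.054 0.002 0 0 0 0' | grep -E 'tcp_pos|contact'
python3 -m crank '0.018 0.004 0 0 0 0; 0.036 0.008 0 0 0 0; 0.054 0.012 0 0 0 0; 0.072 0.016 0 0 0 0; 0.09 0.02 0 0 0 0' | grep -E 'tcp_pos|contact' 
python3 -m crank '0.018 0.004 0 0 0 0; 0.036 0.008 0 0 0 0; 0.054 0.012 0 0 0 0; 0.072 0.016 0 0 0 0; 0.09 0.02 0 0 0 0' | grep -E 'tcp_pos|contact' 
python3 -m crank '0.018 0.004 0 0 0 0; 0.036 0.008 0 0 0 0; 0.054 0.012 0 0 0 0; 0.072 0.016 0 0 0 0; 0.09 0.02 0 0 0 0' | grep -E 'tcp_pos|contact' 
python3 -m crank '0.018 0 0 0 0 0; 0.034 0 0 0 0 0; 0.047 0 0 0 0 0; 0.057 0 0 0 0 0; 0.065 0 0 0 0 0' | grep -E 'tcp_pos|contact'
python3 -m crank '0.005 0 0 0 0 0; 0.008 0 0 0 0 0; 0.008 0 0 0 0 0' | grep -E 'tcp_pos|contact'
python3 -c "from h import *;where();nuts()"
python3 -m crank '-0.015 0 0 0 0 0; -0.02 0 -0.025 0 0 0; -0.025 0 -0.06 0 0 0; -0.04 0 -0.07 0 0 0; -0.07 0 -0.07 0 0 0' >/dev/null
python3 -m crank '-0.03 0 0 0 0 0; -0.06 0 0 0 0 0; -0.09 0 -0.01 0 0 0; -0.12 0 -0.02 0 0 0; -0.15 0 -0.02 0 0 0' >/dev/null
python3 -m crank '-0.02 0 0 0 0 0; -0.03 0 0 0 0 0; -0.03 0 0 0 0 0; -0.03 0 0 0 0 0' >/dev/null
python3 -c "
from h import *
where();nuts('top5.png')
s=snap('top');ims=s['pixels'];g=ims.min(2)
"
```

```text
tcp_pos: [0.4447, -0.2128, -0.0313]
contact_force: [0.3, 0.1, 1.4]
tcp_pos: [0.4401, -0.1597, -0.0297]
contact_force: [-0.8, 0.4, -0.4]
tcp_pos: [0.4475, -0.0666, -0.0298]
contact_force: [-0.0, -1.3, 0.3]
tcp_pos: [0.4548, 0.0253, -0.0298]
contact_force: [0.4, -0.9, 0.6]
tcp_pos: [0.462, 0.1171, -0.0298]
contact_force: [0.0, -0.4, 0.0]
tcp_pos: [0.453, 0.1814, -0.03]
contact_force: [0.1, -0.6, 0.6]
tcp_pos: [0.4524, 0.1882, -0.0303]
contact_force: [0.7, -0.5, 0.2]
t 21.58 along 0.0653 lat -0.0460 z -0.0303 yaw err 0.13 tilt [ 0. -0. -1.] F [ 0.7 -0.5  0.2] gap 0.015306788958038164 q [ 0.27  0.3  -0.79  2.04  0.27  0.91 -0.53]
t 22.80 along -0.1844 lat -0.0468 z 0.0594 yaw err 0.2 tilt [-0.001  0.001 -1.   ] F [ 0.3  1.2 -0.1] gap 0.015098483765007067 q [ 0.68  0.13 -0.65  1.97  0.09  1.07  0.13]
```

View pics/top5.png

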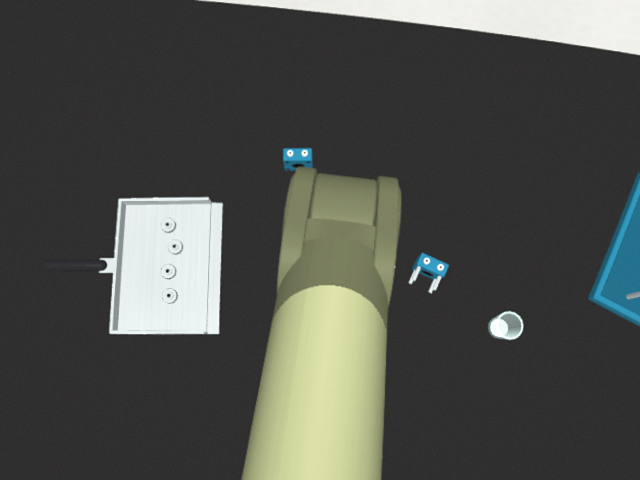

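All four nuts lie on the pan floor, at (168,225), (175,246), (168,271) and (170,296). The chamber halves and the beaker are at their original pixels, and the arm is clear.

```bash
python3 -c "
from rig import r
print(r.job_done())"
```

```text
the job is handed in; nothing more can be done
None
```

All four nuts are swept onto the pan's flat floor, both chamber halves and the beaker stand where they were, and the job was handed in at about 23 s; the first sweep passed over its nut because the tool's real height was about 38 mm above its reported z, so I corrected for that.

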